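# Pump up the casting pot until its pressure pin stands out

### The arm

A 6-joint arm with a two-finger parallel gripper is mounted at the origin on the work surface; the furniture and walls round the work are solid. World frame = base frame: x ahead of the robot, y to its left, z up, the work surface at z = 0. Lengths are in mm, angles in rad, forces in N, time in s.
With the tool pointing down it reaches from about 350 to 875 mm from the base axis. Payload 4.2 kg.
Tool frame: the origin (TCP) lies midway between the tips of the shut fingers; the grasp point (between the pads) lies 19 mm behind it; z points along the fingers, y is the line along which they close (so a half turn about z gives the same grasp; the last joint's range is limited). The gripper opens to 85 mm and grips with 20 to 120 N. Pads are 22 mm wide; open, the fingers measure 114 mm over their backs; the gripper's body (76 mm by 85 mm) begins 54 mm behind the grasp point. The pads swing forward as they close: fully open they stand 13 mm farther back than shut.
Start: joints at [1.464, 0.385, 0.008, 0, -1.194, -0.259], TCP at [223.527, 583.639, 201.412] pointing down, gripper open.
Joint ranges: [-3.14, 3.14], [-1.21, 2.06], [-1.07, 1.41], [-3.16, 2.05], [-2.99, -0.16], [-3.1, 3.1]. Speed limits (rad/s): [2.79, 2.79, 3.14, 3.14, 3.14, 3.14].

### API

Orientations are given as a unit quaternion [x, y, z, w].
In Python, from bench import arm gives the robot as it stands.
- The arm moves only by the tool send_rows, never from a script. Its argument "targets" is a list of rows, each an object of numbers: "gripper": the gripper command: -1 is fully open, 1 is shut, values between are in proportion; "x", "y", "z": the shift along the tool's x, y, z in cm; "ax", "ay", "az": the turn, a rotation vector about the tool's x, y, z in degrees. A call has 1 to 5 rows; each row shifts and turns the commanded pose from where the row before left it, along the tool's axes as they then stand; what a row does not reach is not made up. A row lasts 1/12 s, in which the tool goes at most 41.7 mm and 7.16 degrees, less where a joint would pass 70% of its speed; a pose out of reach is approached as far as the arm can. A call is refused whole if a number of a shift passes 4.17 or a number of a turn 7.16, either way. A call with a gripper value outside its range is refused whole. The fingers move at their own pace and stop on an object; the grip force is fixed at half the most. Time passes only in rows, so rows that do not move let the fingers close. It gives the time, the measured TCP pose, the force, the opening and the grip force at its end, in the units of the state.
- arm.read_state(): the state, without advancing time (a new reading comes with each control period).
- arm.get_image(name): name is "side" or "top"; returns (picture, depth): 400x640x3 uint8, red, green, blue; 400x640 float32, mm along the optical axis (not along the pixel's ray), 0 where there is no reading.
- arm.camera_model(name): a dict with "fx", "fy", "cx", "cy" (pixels), "cam_to_world" (4x4, takes a point from camera to world coordinates). Camera axes: x right, y down, z forward; pixel columns grow to the right and rows downward; lengths in mm; the calibration is good to about 2 mm. A picture is of the moment at which its call begins. camera_model takes no time and is no camera call.
- arm.job_done(): hands the job in; it is judged then, once.
Trained networks look in the newest picture that a camera, given by its name, has taken for a name from the list of things; names that differ only in an ending like _2 or _b are one class to them, and where a whole thing is asked for, a point or a joint stands for the part that bears it (a point fixed in the world has none). Each returns a list of dicts, best first, with "score" (0 to 1); they miss things now and then, are a little off and sometimes report something else, mostly with a low value. They report only what shows in the picture. A call takes as long as a camera call.
- arm.boxes_of(camera, thing): "rect" ([left, top, width, height] in pixels, round what is visible of it).
The state is a dict: "clock": time; "joints": joint angles; "joint_vel": joint speeds; "joint_efforts": joint torques, N m; "position": TCP position; "ee_rot": TCP orientation; "contact_force": force on the tool from outside, world axes, zero at the start; "wrist_torque": the same for the moment, N m; "gripper_width": finger opening in mm; "grasp_force": force on a finger pad.
Only numpy, scipy, OpenCV 4.12 (cv2) and the standard library are available. Lean on these libraries where they do the work, as an engineer would, in place of code of your own. Each camera call takes 0.05 s, during which the arm holds its last target. There are 200 camera calls.

### The job

The casting pot is loaded and clamped shut. Push its bleed lever fully closed, so that it lies square across the outlet, then press the pump knob on the lid down with the fingertips again and again, letting it spring back up each time, until the brass pressure pin has popped fully out of its sleeve; finish with the knob up and the lever still closed. Only push: nothing is lifted or pulled up, the pin is not touched, and the things round the pot stay where they are.

Things in the scene. Friction and masses are not known exactly. Their poses are not given: they have to be found in the camera images.
- pot: round grey pot, aluminium lid with six wing nuts (fixed). 190 mm across the lid flange, lid dome 119 mm high. Origin: centre of its underside on the table, z up. Pump knob in the middle; bleed valve on a brass pipe along the pot's -y, ending 152 mm out, axis 127 mm high; pressure pin at (-36, +50) mm. Wing nuts 125 mm high at 87 mm radius; carrying handles at -x and +x, 108 mm out, 70 mm high
- pump (a joint): plunger travel in m: 0 = up (rest), 0.034 = pressed to the bottom. Springs back in 0.2 s; 5 N at the top, about 12 N at the bottom. Each full stroke (25 mm or more down, then back to within 4 mm of rest) adds one step of pressure, one under 20 mm nothing; with the bleed valve open pumping does nothing. It could be pulled up 8 mm against a stop, which is not wanted
- pump_top (a point): middle of the top of the black mushroom knob of the pump, 48 mm across, slightly domed; 198.5 mm above the table at rest and moving down with the plunger. The knob is 22 mm high; below it a 16 mm radius barrel
- bleed_lever (a joint): lever angle in rad: 0 = open, lever pointing out along the outlet pipe (the pot's -y); grows counter-clockwise seen from above to 1.571 = closed at its stop, lever pointing along the pot's +x, square across the pipe. Starts between 0 and 0.45. Stiff: stays where it is left, about 3 N to push at the grip, no spring
- lever_grip (a point): middle of the black grip of the bleed lever, 56 mm from the lever's pivot; moves with the lever. The grip is 15 mm wide, 46 mm long along the lever and 10 mm high, its middle 151.5 mm above the table; free space below it down to the outlet pipe (top 136 mm)
- lever_pivot (a point): point on the vertical axis of the bleed lever at the height of the grip, 118 mm from the pot's middle along its -y; fixed to the pot
- pin_top (a point): tip of the pressure pin: 130 mm above the table when in (1 mm above the sleeve's rim), 151 to 152 mm when fully out. Each full stroke leaves it 3.6 mm higher, so it takes six; during a press it runs up to 3 mm ahead and settles back as the knob comes up, so judge it with the knob up. Further strokes do no harm. It stays out while the bleed valve is shut and drops back in if the valve is opened
- thread_spool: bystander: white thread spool standing upright, 45 mm in diameter, 61 mm high; origin at the centre of its underside
- suture_box: bystander: small blue and white carton lying flat, 54 x 80 x 26 mm; origin at the centre of its underside
- tube_rack: bystander: black rack of orange-capped tubes, 62 x 98 x 79 mm; origin at the centre of its underside
- screw_cap: bystander: black screw cap, 34 mm in diameter, 22 mm high; origin at the centre of its underside
- marker_pen: bystander: red and white marker pen lying flat, 135 mm long along its y axis, 16 mm thick; origin at the centre of its underside
- pressure_pin: the pressure pin: brass, 12 mm in diameter, with two turned grooves, upright in a steel sleeve 21 mm in diameter on the lid, 62 mm from the middle of the lid; origin at its tip, z up

How it is judged (in metres and radians):
On the way, in this order (a step that is already met when the one before it is completed fails the run):
1. the bleed lever is pushed closed (value of joint bleed_lever above 1.45 rad), for 0.2 s.
2. the pressure pin is pumped fully out, valve shut and the knob back up (z of pin_top in the frame of pot above 0.1495 m and value of joint bleed_lever above 1.45 rad and value of joint pump below 0.004 m), for 0.2 s.
At the end, for the whole second after the job is handed in: the pressure pin stands out by more than 19.5 mm (full travel is 21 to 22 mm), the bleed lever is within 0.12 rad of its closed stop, the knob is up within 3 mm of rest, and the five small things round the pot are within 25 mm of where they stood (z of pin_top in the frame of pot above 0.1495 m and value of joint bleed_lever above 1.45 rad and value of joint pump below 0.003 m and distance of each of thread_spool, suture_box, tube_rack, screw_cap, marker_pen from where it was at the start of the episode below 0.025 m); the robot touches nothing.
It fails at once if the pressure pin is touched by the robot (more than 1 N) (contact force between any of the fingers, the arm and pressure_pin above 1 N).
It fails at once if the pump knob is pulled up by more than 5 mm (value of joint pump below -0.005 m).
It fails at once if a small thing near the pot is lifted, carried or knocked away (more than 25 mm) (distance of any of thread_spool, suture_box, tube_rack, screw_cap, marker_pen from where it was at the start of the episode above 0.025 m).
It also fails if it takes over 54 s, if anything falls off the work surface, if the arm or the gripper's body presses on something with over 40 N, if the wrist force passes 120 N, or if a joint passes its speed limit or range.

## Working session

There is one attempt and no reset: what is moved stays moved. The work goes in short steps, Python scripts to look and compute and a tool call to move; the robot and the scene stay as the last step left them, time stands still between calls to the robot, and variables do not carry over. Pictures are saved under pics/ and viewed, at most 10 in all, crops included, and the job is handed in when it is done.

Besides the shell and the picture viewer there is one more tool, called after ">>>" by a JSON object that holds its "fn" and its "kwargs", one argument or row to a line. send_rows: Moves the arm, as the interface text tells. Its arguments: {"type":"object","properties":{"targets":{"type":"array"}},"required":["targets"]}

```bash
mkdir -p pics; ls
cat > h.py <<'E'
from bench import arm
import numpy as np, cv2
def look(n,f=None):
    p,d=arm.get_image(n)
    if f: cv2.imwrite(f'pics/{f}.png',p[:,:,::-1])
    return p,d,arm.camera_model(n)
def world(c,d,u,v):
    z=d[v,u]; T=np.array(c["cam_to_world"])
    return T@np.array([(u-c["cx"])/c["fx"]*z,(v-c["cy"])/c["fy"]*z,z,1])
def cloud(c,d):
    v,u=np.mgrid[:d.shape[0],:d.shape[1]]; T=np.array(c["cam_to_world"])
    P=np.stack([(u-c["cx"])/c["fx"]*d,(v-c["cy"])/c["fy"]*d,d],-1)
    W=P@T[:3,:3].T+T[:3,3]; W[d==0]=np.nan
    return W
E
python3 - <<'E'
from h import *
for n in ("top","side"):
    p,d,c=look(n,n+"0")
    np.savez(n+"0.npz",d=d,p=p)
    print(n,np.round(c["cam_to_world"],3),c["fx"])
    for t in ("pot","pump","bleed_lever","lever_grip","pressure_pin"):
        print(t,arm.boxes_of(n,t)[:2])
print(arm.read_state())
E
```

```text
pics
top [[ 2.00000e-02 -9.89000e-01  1.46000e-01  4.19241e+02]
 [-1.00000e+00 -2.10000e-02 -2.00000e-03 -2.32000e+00]
 [ 5.00000e-03 -1.46000e-01 -9.89000e-01  9.65201e+02]
 [ 0.00000e+00  0.00000e+00  0.00000e+00  1.00000e+00]] 378.88534700929796
pot [{'rect': [265.4, 167.4, 132.5, 93.5], 'score': 0.85}]
pump [{'rect': [297.4, 193.9, 21.7, 24.5], 'score': 0.75}]
bleed_lever [{'rect': [361.0, 200.7, 33.6, 12.2], 'score': 0.62}]
lever_grip [{'rect': [361.2, 199.6, 35.6, 12.7], 'score': 0.79}]
pressure_pin []
side [[ 9.79000e-01 -1.36000e-01  1.52000e-01  3.96799e+02]
 [-2.03000e-01 -5.89000e-01  7.82000e-01 -7.56791e+02]
 [-1.60000e-02 -7.97000e-01 -6.04000e-01  7.10324e+02]
 [ 0.00000e+00  0.00000e+00  0.00000e+00  1.00000e+00]] 500.3018228341994
pot [{'rect': [260.1, 164.1, 107.0, 109.8], 'score': 0.68}]
pump [{'rect': [297.1, 167.6, 27.2, 31.2], 'score': 0.81}]
bleed_lever [{'rect': [320.7, 223.9, 26.0, 38.4], 'score': 0.68}]
lever_grip [{'rect': [316.3, 225.4, 28.1, 34.8], 'score': 0.91}]
pressure_pin []
{'clock': 0.6, 'joints': array([ 1.46359167e+00,  3.84707562e-01,  7.90633486e-03, -3.57347640e-05,
       -1.19400117e+00, -2.58577489e-01]), 'joint_vel': array([ 1.97185806e-03, -1.31386603e-03, -7.28217772e-04, -5.20642140e-04,
       -4.95047887e-04,  5.19070962e-06]), 'joint_efforts': array([ 2.62577305e-04, -3.91832149e+01,  1.88528985e+01,  4.18865606e+00,
       -4.25289745e-04, -6.77384442e-07]), 'position': array([223.52140437, 583.63931645, 201.40468211]), 'ee_rot': array([ 9.83320799e-01, -1.81879649e-01, -1.63369821e-05,  4.28132050e-06]), 'contact_force': array([-0.9198866 , -0.29058996,  0.06913416]), 'wrist_torque': array([-0.05731558, -0.05765267,  0.00379751]), 'grasp_force': 0.0, 'gripper_width': 85.53441020950102}
```

Run:
```python
from h import *
t=cv2.resize(cv2.imread('pics/top0.png')[140:290,220:430],None,fx=3.6,fy=3.6,interpolation=cv2.INTER_CUBIC)
cv2.imwrite('pics/topc.png',t)
for n,(a,b) in {"top":((297,194),(319,218)),"side":((297,167),(324,198))}.items():
    d=np.load(n+"0.npz")["d"]; c=arm.camera_model(n); W=cloud(c,d)
    # knob top: points z 185..203 near
    k=W[a[1]-5:b[1]+5,a[0]-5:b[0]+5].reshape(-1,3); k=k[(k[:,2]>190)&(k[:,2]<206)]
    print(n,"knob",len(k),k.mean(0),(np.nanmin(k,0)+np.nanmax(k,0))/2)
    F=W.reshape(-1,3)
    r=np.hypot(*(F[:,:2]-k.mean(0)[:2]).T)
    g=F[(r>95)&(r<200)&(F[:,2]>138)&(F[:,2]<170)]
    print("grip",len(g),g.mean(0), g.min(0),g.max(0)) 
    u,s,v=np.linalg.svd(g-g.mean(0),full_matrices=False);print(v[0],s)
    q=F[(r>50)&(r<74)&(F[:,2]>126)&(F[:,2]<140)]; print("pin",len(q),q.mean(0) if len(q) else 0)
```

```text
top knob 403 [526.92293165  16.64134114 198.017821  ] [527.37171402  17.16085363 196.6024497 ]
grip 289 [ 532.03480352 -131.30962256  153.91212927] [ 516.57021625 -176.60721907  138.01214024] [548.79563231 -80.59385238 161.69026608]
[-0.23217542  0.96602511 -0.11353441] [445.54817848  75.78974309  70.29592693]
pin 146 [510.83441239   9.16890761 131.39865692]
side knob 326 [527.40156616   9.47544292 197.23761062] [528.39164544  14.74748379 195.62407683]
grip 367 [ 532.80974084 -138.15896911  153.57674521] [ 517.44101103 -178.3739374   138.04441829] [549.64212657 -95.54190155 160.28638039]
[ 0.2438652  -0.96679872  0.07635448] [507.27269623  95.62556342  70.220725  ]
pin 127 [512.56236294  -3.23619831 131.64815696]
```

View pics/topc.png

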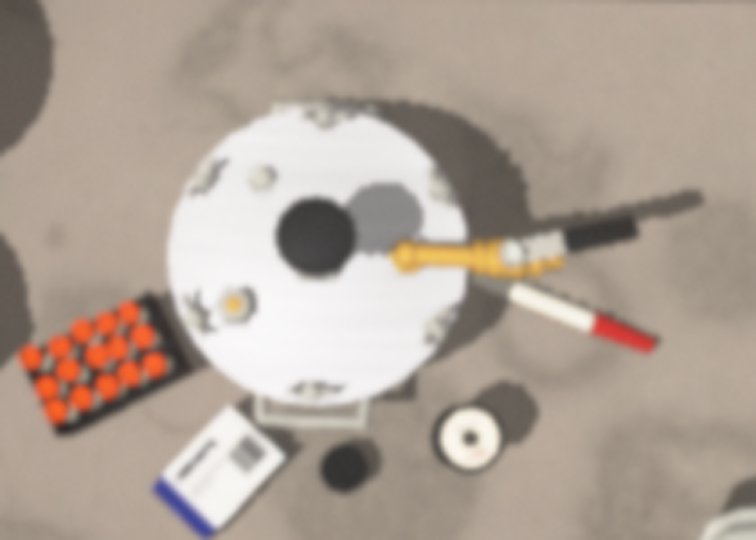

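View pics/side0.png

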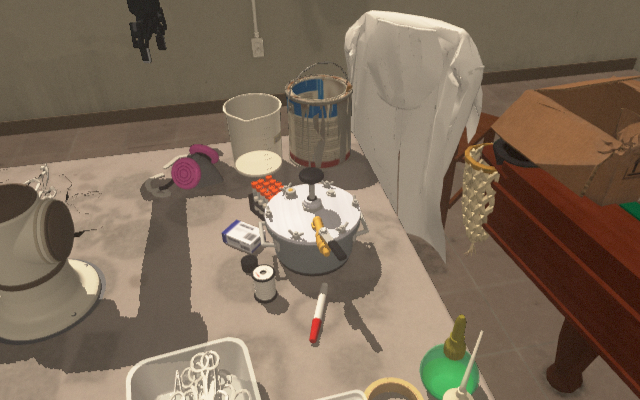

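Run:
```python
from h import *
d=np.load("top0.npz")["d"];c=arm.camera_model("top");T=np.array(c["cam_to_world"])
def atz(u,v,z):
    r=T[:3,:3]@np.array([(u-c["cx"])/c["fx"],(v-c["cy"])/c["fy"],1]);return T[:3,3]+r*(z-T[2,3])/r[2]
px=lambda a,b:(220+a/3.6-.36,140+b/3.6-.36)
K=atz(*px(316,236),198);P=atz(*px(235,303),130);V=atz(*px(513,251),155);G0=atz(*px(568,240),156);G1=atz(*px(635,228),156)
G=(G0+G1)/2
print(K,P,V,G0,G1,G)
e=P-K;print("r",np.hypot(*e[:2]),"yaw pin",np.degrees(np.arctan2(e[1],e[0])-np.arctan2(50,-36)))
e=V-K;print("r",np.hypot(*e[:2]),"yaw piv",np.degrees(np.arctan2(e[1],e[0]))+90)
e=G-V;print("r",np.hypot(*e[:2]),"lever",np.degrees(np.arctan2(e[1],e[0]))+90)
e=G1-G0;print("lever2",np.degrees(np.arctan2(e[1],e[0]))+90)
# lid flange centre
W=cloud(c,d).reshape(-1,3);
from scipy.spatial.transform import Rotation as R
print(R.from_quat(arm.read_state()["ee_rot"]).as_matrix().round(3))
for n in("thread_spool","screw_cap","marker_pen"):
    b=arm.boxes_of("top",n)
    if b: r=b[0]["rect"];print(n,atz(r[0]+r[2]/2,r[1]+r[3]/2,20).round())
```

```text
[527.58483036  16.25015429 198.        ] [494.63732896  66.59945396 130.        ] [ 527.03258419 -100.95303625  155.        ] [ 534.23261261 -133.79473692  156.        ] [ 542.34329149 -174.06633611  156.        ] [ 538.28795205 -153.93053652  156.        ]
r 60.17133724290638 yaw pin -2.554012408230153
r 117.20449158726538 yaw piv -0.2699682538281536
r 54.15993759661692 lever 11.99446656608886
lever2 11.38701161425476
[[ 0.934 -0.358 -0.   ]
 [-0.358 -0.934 -0.   ]
 [-0.     0.    -1.   ]]
thread_spool [412. -86.  20.]
screw_cap [548.  25.  20.]
marker_pen [ 500. -157.   20.]
```

>>> {"fn": "send_rows", "kwargs": {
  "targets": [
    {"gripper":1,"x":0,"y":0,"z":-1,"ax":0,"ay":0,"az":-7},
    {"gripper":1,"x":0,"y":0,"z":-1,"ax":0,"ay":0,"az":-7},
    {"gripper":1,"x":0,"y":0,"z":-1,"ax":0,"ay":0,"az":-7},
    {"gripper":1,"x":1.4,"y":3.9,"z":0,"ax":0,"ay":0,"az":0},
    {"gripper":1,"x":1.4,"y":3.9,"z":0,"ax":0,"ay":0,"az":0}
  ]
}}

```text
clock: 1.17
position: [251.3, 506.2, 231.1]
ee_rot: [1.0, 0.002, 0.0, -0.0]
contact_force: [1.0, -0.3, 0.7]
gripper_width: 25.5
grasp_force: 0.0
```

>>> {"fn": "send_rows", "kwargs": {
  "targets": [
    {"gripper":1,"x":1.4,"y":3.9,"z":0,"ax":0,"ay":0,"az":0},
    {"gripper":1,"x":1.4,"y":3.9,"z":0,"ax":0,"ay":0,"az":0},
    {"gripper":1,"x":1.4,"y":3.9,"z":0,"ax":0,"ay":0,"az":0},
    {"gripper":1,"x":1.4,"y":3.9,"z":0,"ax":0,"ay":0,"az":0},
    {"gripper":1,"x":1.4,"y":3.9,"z":0,"ax":0,"ay":0,"az":0}
  ]
}}

```text
clock: 1.58
position: [321.9, 308.7, 231.7]
ee_rot: [1.0, 0.001, 0.0, -0.0]
contact_force: [1.7, 1.1, 0.2]
gripper_width: -0.1
grasp_force: 0.0
```

>>> {"fn": "send_rows", "kwargs": {
  "targets": [
    {"gripper":1,"x":1.4,"y":3.9,"z":0,"ax":0,"ay":0,"az":0},
    {"gripper":1,"x":1.4,"y":3.9,"z":0,"ax":0,"ay":0,"az":0},
    {"gripper":1,"x":1.4,"y":3.9,"z":0,"ax":0,"ay":0,"az":0},
    {"gripper":1,"x":1.4,"y":3.9,"z":0,"ax":0,"ay":0,"az":0},
    {"gripper":1,"x":1.4,"y":3.9,"z":0,"ax":0,"ay":0,"az":0}
  ]
}}

```text
clock: 2.0
position: [392.0, 113.9, 232.0]
ee_rot: [1.0, 0.001, 0.001, -0.0]
contact_force: [0.6, 0.5, -0.3]
gripper_width: 0.0
grasp_force: 0.0
```

>>> {"fn": "send_rows", "kwargs": {
  "targets": [
    {"gripper":1,"x":1.4,"y":3.9,"z":0,"ax":0,"ay":0,"az":0},
    {"gripper":1,"x":1.4,"y":3.9,"z":0,"ax":0,"ay":0,"az":0},
    {"gripper":1,"x":1.4,"y":3.9,"z":0,"ax":0,"ay":0,"az":0},
    {"gripper":1,"x":1.4,"y":3.9,"z":0,"ax":0,"ay":0,"az":0},
    {"gripper":1,"x":1.4,"y":3.9,"z":0,"ax":0,"ay":0,"az":0}
  ]
}}

```text
clock: 2.42
position: [462.3, -81.3, 231.9]
ee_rot: [1.0, 0.0, 0.001, -0.0]
contact_force: [1.4, 0.7, 0.0]
gripper_width: -0.1
grasp_force: 0.0
```

>>> {"fn": "send_rows", "kwargs": {
  "targets": [
    {"gripper":1,"x":1.2,"y":3.9,"z":0,"ax":0,"ay":0,"az":0},
    {"gripper":1,"x":1.2,"y":3.9,"z":0,"ax":0,"ay":0,"az":0},
    {"gripper":1,"x":0,"y":0,"z":4.0,"ax":0,"ay":0,"az":0},
    {"gripper":1,"x":0,"y":0,"z":4.0,"ax":0,"ay":0,"az":0},
    {"gripper":1,"x":0,"y":0,"z":0.4,"ax":0,"ay":0,"az":0}
  ]
}}

```text
clock: 2.83
position: [480.6, -157.3, 140.8]
ee_rot: [1.0, -0.002, -0.007, -0.001]
contact_force: [-2.4, 0.5, -1.0]
gripper_width: 0.3
grasp_force: 0.0
```

>>> {"fn": "send_rows", "kwargs": {
  "targets": [
    {"gripper":1,"x":0,"y":0,"z":0,"ax":0,"ay":0,"az":0}
  ]
}}

```text
clock: 2.92
position: [484.4, -157.4, 145.7]
ee_rot: [1.0, 0.0, -0.003, 0.0]
contact_force: [-0.5, -0.1, 1.0]
gripper_width: 0.1
grasp_force: 0.0
```

Run:
```python
from h import *
p,d,c=look("side"); print(arm.read_state()["position"])
cv2.imwrite('pics/a.png',cv2.resize(p[120:300,230:410,::-1],None,fx=3.3,fy=3.3,interpolation=cv2.INTER_CUBIC))
```

```text
[ 486.50042734 -157.38170328  148.16701876]
```

View pics/a.png

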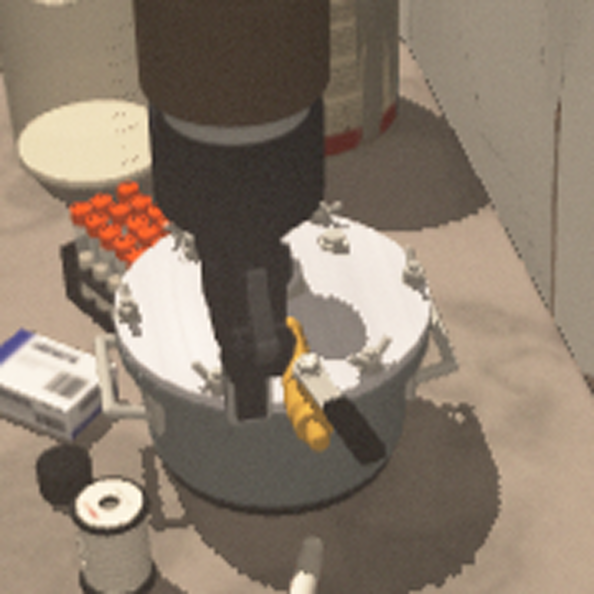

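>>> {"fn": "send_rows", "kwargs": {
  "targets": [
    {"gripper":1,"x":2.0,"y":0.2,"z":0,"ax":0,"ay":0,"az":0},
    {"gripper":1,"x":1.4,"y":0.2,"z":0,"ax":0,"ay":0,"az":0},
    {"gripper":1,"x":1.3,"y":0,"z":0,"ax":0,"ay":0,"az":0},
    {"gripper":1,"x":0.7,"y":-0.2,"z":0,"ax":0,"ay":0,"az":0},
    {"gripper":1,"x":0.7,"y":-0.2,"z":0,"ax":0,"ay":0,"az":0}
  ]
}}

```text
clock: 3.38
position: [549.1, -156.6, 150.0]
ee_rot: [1.0, 0.001, 0.002, 0.0]
contact_force: [-0.0, -0.0, -1.1]
gripper_width: -0.1
grasp_force: 0.0
```

>>> {"fn": "send_rows", "kwargs": {
  "targets": [
    {"gripper":1,"x":0.7,"y":-0.3,"z":0,"ax":0,"ay":0,"az":0},
    {"gripper":1,"x":0.7,"y":-0.3,"z":0,"ax":0,"ay":0,"az":0},
    {"gripper":1,"x":0.6,"y":-0.5,"z":0,"ax":0,"ay":0,"az":0},
    {"gripper":1,"x":0.6,"y":-0.5,"z":0,"ax":0,"ay":0,"az":0},
    {"gripper":1,"x":0.5,"y":-0.6,"z":0,"ax":0,"ay":0,"az":0}
  ]
}}

```text
clock: 3.8
position: [578.6, -134.5, 147.5]
ee_rot: [1.0, 0.0, 0.0, 0.0]
contact_force: [-0.4, 0.0, -0.0]
gripper_width: 0.1
grasp_force: 0.0
```

>>> {"fn": "send_rows", "kwargs": {
  "targets": [
    {"gripper":1,"x":0.2,"y":-0.4,"z":0,"ax":0,"ay":0,"az":0},
    {"gripper":1,"x":0,"y":-0.3,"z":0,"ax":0,"ay":0,"az":0}
  ]
}}

```text
clock: 3.97
position: [580.4, -127.4, 147.2]
ee_rot: [1.0, 0.001, -0.0, 0.0]
contact_force: [-0.0, 0.5, 0.0]
gripper_width: 0.4
grasp_force: 0.0
```

Run:
```python
from h import *
p,d,c=look("side"); s=arm.read_state();print(s["position"],s["contact_force"])
cv2.imwrite('pics/b.png',cv2.resize(p[120:300,250:430,::-1],None,fx=3.3,fy=3.3,interpolation=cv2.INTER_CUBIC))
```

```text
[ 580.04397981 -127.14409967  147.2216178 ] [-0.0908829   0.73773228  0.48123854]
```

View pics/b.png

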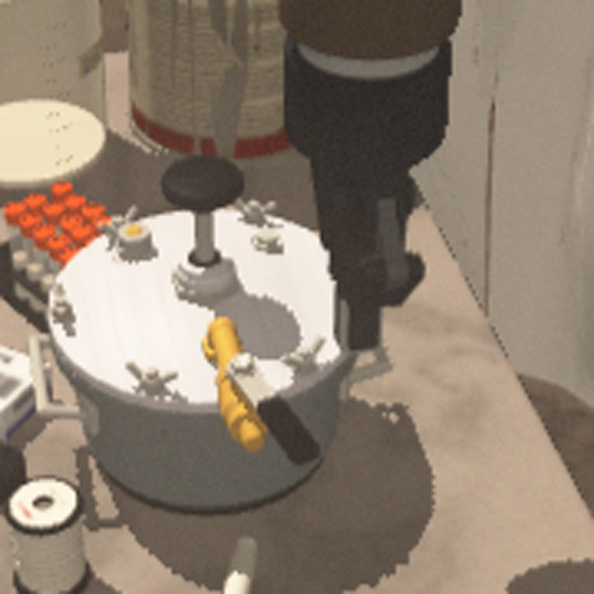

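Run:
```python
from h import *
c=arm.camera_model("side");I=np.linalg.inv(np.array(c["cam_to_world"]))
pr=lambda *q:(lambda p:(c["fx"]*p[0]/p[2]+c["cx"],c["fy"]*p[1]/p[2]+c["cy"]))(I@np.array([*q,1]))
print("tcp now",pr(580,-127,147),"before",pr(486.5,-157.4,148),"grip",pr(538,-154,156),"piv",pr(527,-101,155))
p,d,c=look("side");W=cloud(c,d)
for u,v in((359,222),(357,215),(336,249),(340,254),(326,236)):print(u,v,W[v,u].round())
p,d,c=look("top","t1");W=cloud(c,d)
F=W.reshape(-1,3);s=(F[:,2]>142)&(F[:,2]<170)&(F[:,1]<-75)&(F[:,1]>-200)&(F[:,0]>480)&(F[:,0]<640);print(s.sum(),F[s].min(0),F[s].max(0),F[s].mean(0))
cv2.imwrite('pics/t1c.png',cv2.resize(p[120:290,220:450,::-1],None,fx=3.4,fy=3.4,interpolation=cv2.INTER_CUBIC))
```

```text
tcp now (np.float64(356.61022983754225), np.float64(237.8197204453951)) before (np.float64(306.3164531626922), np.float64(257.39837207238935)) grip (np.float64(336.39145340672087), np.float64(247.7675499917448)) piv (np.float64(323.2896012366406), np.float64(229.20390237976568))
359 222 [ 580. -137.  190.]
357 215 [ 575. -141.  208.]
336 249 [ 537. -156.  156.]
340 254 [ 540. -172.  158.]
326 236 [ 528. -118.  154.]
263 [ 517.10355202 -176.45946297  147.74224003] [548.94835546 -94.33219866 160.15716858] [ 532.82724727 -134.52265202  155.22615429]
```

View pics/t1c.png

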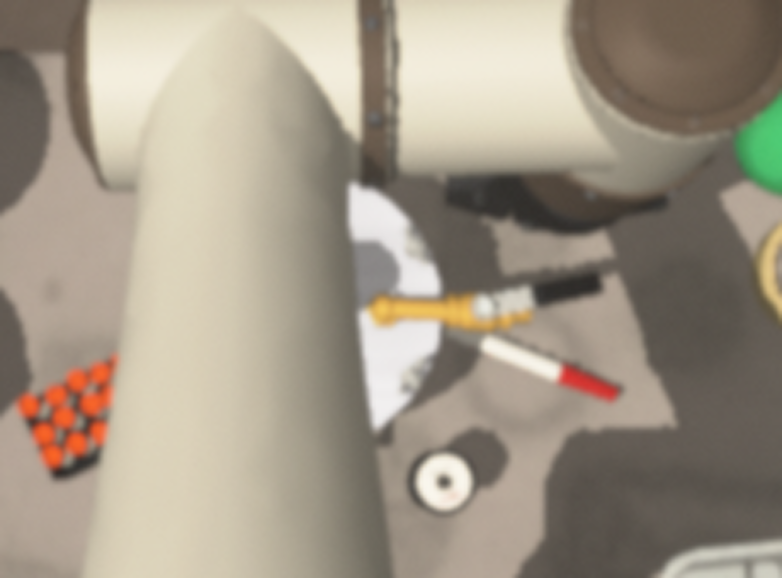

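Run:
```python
from h import *
p,d,c=look("side");W=cloud(c,d)
for v in range(206,244,3):
    print(v,[tuple(int(a) if a==a else -1 for a in W[v,u]) for u in (350,354,358,362,366)], [p[v,u].tolist() for u in (354,360)])
s=arm.read_state();print(s["joints"],s["position"],s["gripper_width"])
```

```text
206 [(603, 8, 111), (569, -140, 227), (568, -167, 247), (568, -189, 263), (575, -185, 259)] [[64, 56, 52], [60, 53, 49]]
209 [(601, 1, 110), (569, -140, 221), (568, -169, 243), (572, -177, 248), (579, -174, 244)] [[62, 57, 51], [64, 56, 51]]
212 [(599, -8, 110), (571, -134, 210), (569, -166, 234), (577, -160, 228), (585, -156, 224)] [[114, 105, 95], [60, 54, 48]]
215 [(596, -19, 112), (572, -134, 204), (576, -140, 208), (583, -141, 207), (669, 109, 0)] [[122, 114, 102], [61, 55, 49]]
218 [(594, -27, 110), (571, -136, 199), (577, -140, 201), (583, -140, 200), (665, 97, 1)] [[119, 108, 100], [63, 55, 51]]
221 [(592, -36, 111), (571, -136, 193), (576, -142, 197), (584, -141, 194), (663, 90, -1)] [[118, 109, 101], [63, 57, 52]]
224 [(590, -42, 108), (572, -133, 184), (577, -142, 190), (583, -142, 189), (634, -4, 70)] [[117, 110, 99], [61, 53, 48]]
227 [(588, -52, 109), (572, -135, 179), (609, -31, 89), (648, 69, 0), (632, -11, 68)] [[128, 121, 110], [169, 149, 129]]
230 [(586, -58, 107), (597, -48, 97), (637, 60, 1), (621, -21, 71), (629, -20, 68)] [[91, 87, 80], [155, 137, 119]]
233 [(587, -56, 98), (597, -46, 88), (612, -22, 65), (622, -19, 61), (652, 48, 0)] [[91, 87, 80], [132, 123, 109]]
236 [(586, -61, 95), (602, -29, 65), (632, 43, 0), (641, 42, -1), (649, 39, 0)] [[128, 118, 106], [176, 155, 133]]
239 [(594, -30, 60), (603, -27, 56), (630, 35, -2), (637, 28, 2), (645, 26, 2)] [[124, 113, 100], [175, 154, 130]]
242 [(594, -30, 51), (618, 24, 0), (627, 23, 0), (635, 20, 0), (643, 18, 0)] [[103, 91, 81], [104, 93, 77]]
[ 5.51247022e-02  3.74831756e-01 -1.49774458e-01 -6.99780267e-06
 -1.04654374e+00  1.51651912e+00] [ 579.71519976 -128.05207859  147.40971248] -0.2576271762918733
```

>>> {"fn": "send_rows", "kwargs": {
  "targets": [
    {"gripper":1,"x":-3.1,"y":1.0,"z":0,"ax":0,"ay":0,"az":0},
    {"gripper":1,"x":-3.1,"y":1.0,"z":0,"ax":0,"ay":0,"az":0},
    {"gripper":1,"x":-3.1,"y":1.0,"z":0,"ax":0,"ay":0,"az":0},
    {"gripper":1,"x":0,"y":0,"z":2.0,"ax":0,"ay":0,"az":0},
    {"gripper":1,"x":0,"y":0,"z":0,"ax":0,"ay":0,"az":0}
  ]
}}

```text
clock: 4.58
position: [483.4, -158.5, 125.6]
ee_rot: [1.0, -0.001, -0.002, -0.001]
contact_force: [0.9, -0.6, -0.6]
gripper_width: 0.1
grasp_force: 0.0
```

Run:
```python
from h import *
p,d,c=look("side"); s=arm.read_state();print(s["position"],s["contact_force"])
W=cloud(c,d);F=W.reshape(-1,3)
m=(np.abs(F[:,0]-s["position"][0])<30)&(np.abs(F[:,1]-s["position"][1])<25)&(F[:,2]>100)
f=F[m];print(f.min(0),f.max(0),np.sort(f[:,2])[:12].round(1))
cv2.imwrite('pics/cc.png',cv2.resize(p[120:300,230:410,::-1],None,fx=3.3,fy=3.3,interpolation=cv2.INTER_CUBIC))
```

```text
[ 485.43207922 -158.545877    126.75181723] [ 0.52167754 -0.1844957   0.09071918]
[ 455.48086409 -183.52526885  155.67612164] [ 515.41871686 -134.91760301  516.64104934] [155.7 155.7 156.  156.2 156.4 156.8 157.  157.1 157.3 160.  160.1 160.2]
```

View pics/cc.png

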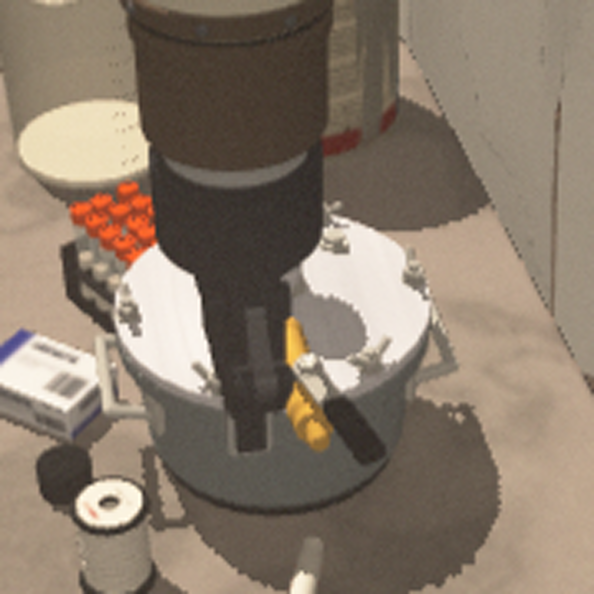

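>>> {"fn": "send_rows", "kwargs": {
  "targets": [
    {"gripper":1,"x":0,"y":0,"z":1.0,"ax":0,"ay":0,"az":0},
    {"gripper":1,"x":1.5,"y":0.2,"z":0,"ax":0,"ay":0,"az":0},
    {"gripper":1,"x":1.0,"y":0.1,"z":0,"ax":0,"ay":0,"az":0},
    {"gripper":1,"x":1.0,"y":0,"z":0,"ax":0,"ay":0,"az":0},
    {"gripper":1,"x":0.7,"y":0,"z":0,"ax":0,"ay":0,"az":0}
  ]
}}

```text
clock: 5.05
position: [529.7, -160.9, 117.0]
ee_rot: [1.0, 0.0, -0.001, -0.0]
contact_force: [-2.9, 1.1, 0.3]
gripper_width: 0.3
grasp_force: 1.1
```

>>> {"fn": "send_rows", "kwargs": {
  "targets": [
    {"gripper":1,"x":0.7,"y":-0.2,"z":0,"ax":0,"ay":0,"az":0},
    {"gripper":1,"x":0.7,"y":-0.2,"z":0,"ax":0,"ay":0,"az":0},
    {"gripper":1,"x":0,"y":0,"z":0,"ax":0,"ay":0,"az":0}
  ]
}}

```text
clock: 5.3
position: [544.4, -156.8, 117.2]
ee_rot: [1.0, 0.001, 0.0, 0.0]
contact_force: [-0.5, -0.6, -0.3]
gripper_width: -0.3
grasp_force: 0.3
```

Run:
```python
from h import *
s=arm.read_state();print(s["position"],s["contact_force"])
for n in("top","side"):
    p,d,c=look(n);F=cloud(c,d).reshape(-1,3)
    m=(F[:,0]>505)&(F[:,0]<610)&(F[:,1]<-78)&(F[:,1]>-190)&(F[:,2]>150)&(F[:,2]<160)&(np.hypot(*(F[:,:2]-[526.5,-101.7]).T)<85)
    e=F[m][:,:2]-[526.5,-101.7];r=np.hypot(*e.T);e=e[r>35];print(n,len(e),np.degrees(np.arctan2(np.median(e[:,1]),np.median(e[:,0])))+90, e.mean(0))
    print(arm.boxes_of(n,"lever_grip")[:1])
```

```text
[ 544.42205194 -156.77668704  117.18028124] [-0.52442479 -0.64131662 -0.32699507]
top 6 9.059137536401721 [  8.53273515 -48.67827785]
[{'rect': [361.9, 202.7, 9.9, 10.0], 'score': 0.52}]
side 136 32.99172162034617 [ 33.26316703 -57.41184431]
[{'rect': [320.5, 228.3, 40.1, 23.2], 'score': 0.72}]
```

>>> {"fn": "send_rows", "kwargs": {
  "targets": [
    {"gripper":1,"x":0.7,"y":-0.3,"z":0,"ax":0,"ay":0,"az":0},
    {"gripper":1,"x":0.7,"y":-0.3,"z":0,"ax":0,"ay":0,"az":0},
    {"gripper":1,"x":0.6,"y":-0.5,"z":0,"ax":0,"ay":0,"az":0},
    {"gripper":1,"x":0.6,"y":-0.5,"z":0,"ax":0,"ay":0,"az":0},
    {"gripper":1,"x":0.5,"y":-0.6,"z":0,"ax":0,"ay":0,"az":0}
  ]
}}

```text
clock: 5.92
position: [574.7, -135.0, 117.4]
ee_rot: [1.0, 0.0, -0.0, 0.0]
contact_force: [-3.4, -2.8, 1.9]
gripper_width: 0.1
grasp_force: 1.6
```

>>> {"fn": "send_rows", "kwargs": {
  "targets": [
    {"gripper":1,"x":0.3,"y":-0.5,"z":0,"ax":0,"ay":0,"az":0},
    {"gripper":1,"x":0,"y":-0.2,"z":0,"ax":0,"ay":0,"az":0}
  ]
}}

```text
clock: 6.08
position: [578.8, -127.3, 117.6]
ee_rot: [1.0, 0.001, 0.001, 0.0]
contact_force: [-0.4, -3.0, 0.8]
gripper_width: -0.0
grasp_force: 1.3
```

>>> {"fn": "send_rows", "kwargs": {
  "targets": [
    {"gripper":1,"x":0,"y":-0.2,"z":0,"ax":0,"ay":0,"az":0}
  ]
}}

```text
clock: 6.17
position: [578.9, -125.7, 117.8]
ee_rot: [1.0, 0.001, 0.002, 0.0]
contact_force: [1.0, -2.7, 0.1]
gripper_width: 0.0
grasp_force: 1.3
```

>>> {"fn": "send_rows", "kwargs": {
  "targets": [
    {"gripper":1,"x":0,"y":-0.2,"z":0,"ax":0,"ay":0,"az":0}
  ]
}}

```text
clock: 6.25
position: [578.8, -123.9, 117.9]
ee_rot: [1.0, 0.001, 0.002, 0.0]
contact_force: [1.8, -2.1, -0.2]
gripper_width: -0.0
grasp_force: 1.4
```

>>> {"fn": "send_rows", "kwargs": {
  "targets": [
    {"gripper":1,"x":0,"y":-0.2,"z":0,"ax":0,"ay":0,"az":0},
    {"gripper":1,"x":0,"y":0,"z":0,"ax":0,"ay":0,"az":0}
  ]
}}

```text
clock: 6.42
position: [578.5, -122.5, 118.1]
ee_rot: [1.0, 0.001, 0.002, 0.001]
contact_force: [2.7, -3.6, 0.0]
gripper_width: 0.2
grasp_force: 1.9
```

>>> {"fn": "send_rows", "kwargs": {
  "targets": [
    {"gripper":1,"x":0,"y":-0.2,"z":0,"ax":0,"ay":0,"az":0},
    {"gripper":1,"x":0,"y":0,"z":0,"ax":0,"ay":0,"az":0}
  ]
}}

```text
clock: 6.58
position: [578.5, -122.1, 118.1]
ee_rot: [1.0, 0.001, 0.002, 0.002]
contact_force: [4.1, -10.5, -0.9]
gripper_width: 0.1
grasp_force: 4.4
```

Run:
```python
from h import *
s=arm.read_state();print(s["position"],s["contact_force"])
p,d,c=look("side");W=cloud(c,d)
cv2.imwrite('pics/e.png',cv2.resize(p[120:300,250:430,::-1],None,fx=3.3,fy=3.3,interpolation=cv2.INTER_CUBIC))
```

```text
[ 578.50683534 -122.12124757  118.13365257] [  4.10512203 -10.50164298  -0.90240837]
```

View pics/e.png

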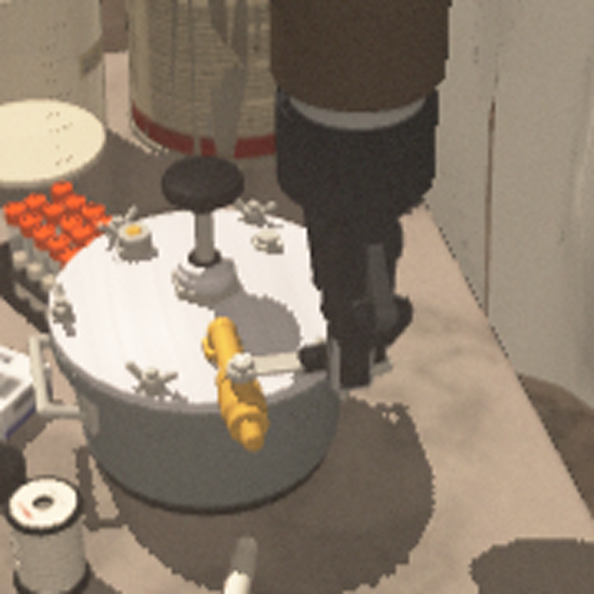

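>>> {"fn": "send_rows", "kwargs": {
  "targets": [
    {"gripper":1,"x":0,"y":-0.2,"z":0,"ax":0,"ay":0,"az":0},
    {"gripper":1,"x":0,"y":0,"z":0,"ax":0,"ay":0,"az":0},
    {"gripper":1,"x":0,"y":2.0,"z":0,"ax":0,"ay":0,"az":0},
    {"gripper":1,"x":0,"y":0,"z":-4.0,"ax":0,"ay":0,"az":0},
    {"gripper":1,"x":0,"y":0,"z":-4.0,"ax":0,"ay":0,"az":0}
  ]
}}

```text
clock: 7.05
position: [574.9, -138.3, 195.4]
ee_rot: [1.0, -0.001, -0.004, -0.001]
contact_force: [1.1, -0.2, 1.1]
gripper_width: 0.0
grasp_force: 0.0
```

>>> {"fn": "send_rows", "kwargs": {
  "targets": [
    {"gripper":1,"x":-1.2,"y":-3.8,"z":0,"ax":0,"ay":0,"az":0},
    {"gripper":1,"x":-1.2,"y":-3.8,"z":0,"ax":0,"ay":0,"az":0},
    {"gripper":1,"x":-1.2,"y":-3.8,"z":0,"ax":0,"ay":0,"az":0},
    {"gripper":1,"x":-1.2,"y":-3.8,"z":0,"ax":0,"ay":0,"az":0},
    {"gripper":1,"x":0,"y":0,"z":0,"ax":0,"ay":0,"az":0}
  ]
}}

```text
clock: 7.47
position: [527.1, 19.3, 197.8]
ee_rot: [1.0, 0.003, 0.0, -0.001]
contact_force: [-0.9, -1.0, -0.4]
gripper_width: 0.0
grasp_force: 0.0
```

Run:
```python
from h import *
s=arm.read_state();print(s["position"],s["contact_force"])
p,d,c=look("side");W=cloud(c,d)
F=W.reshape(-1,3);V=np.array([526.5,-101.7])
m=(np.hypot(*(F[:,:2]-V).T)<80)&(F[:,1]<-70)&(F[:,2]>146)&(F[:,2]<162)
e=F[m][:,:2]-V;r=np.hypot(*e.T);e=e[r>35];print(len(e),e.mean(0),np.degrees(np.arctan2(*e.mean(0)[::-1]))+90)
g=F[(np.abs(F[:,0]-s["position"][0])<25)&(np.abs(F[:,1]-s["position"][1])<30)&(F[:,2]>203)];print("tip",np.sort(g[:,2])[:10].round(), g[g[:,2]<260].min(0),g[g[:,2]<260].max(0))
cv2.imwrite('pics/f.png',cv2.resize(p[120:300,250:430,::-1],None,fx=3.3,fy=3.3,interpolation=cv2.INTER_CUBIC))
```

```text
[527.06782664  19.25501168 197.79908318] [-0.89675262 -0.96853511 -0.38203717]
190 [54.84088198 -4.8187496 ] 84.9784407760891
tip [229. 229. 229. 229. 230. 230. 230. 230. 231. 231.] [516.41284729   2.40014433 228.5515215 ] [539.05643936  25.41051441 259.91207535]
```

View pics/f.png

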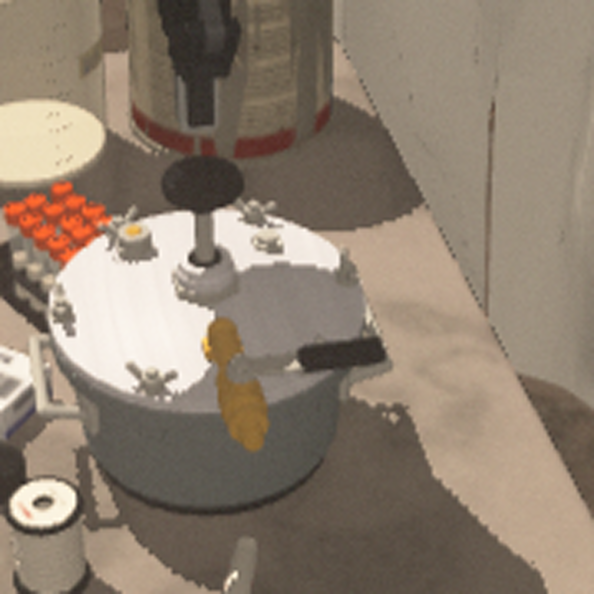

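>>> {"fn": "send_rows", "kwargs": {
  "targets": [
    {"gripper":1,"x":0,"y":0.3,"z":2.4,"ax":0,"ay":0,"az":0},
    {"gripper":1,"x":0,"y":0,"z":1.8,"ax":0,"ay":0,"az":0},
    {"gripper":1,"x":0,"y":0,"z":1.7,"ax":0,"ay":0,"az":0},
    {"gripper":1,"x":0,"y":0,"z":0,"ax":0,"ay":0,"az":0}
  ]
}}

```text
clock: 7.85
position: [530.6, 11.7, 138.3]
ee_rot: [1.0, 0.0, 0.002, -0.001]
contact_force: [-1.4, 5.0, 10.3]
gripper_width: 0.1
grasp_force: 4.7
```

>>> {"fn": "send_rows", "kwargs": {
  "targets": [
    {"gripper":1,"x":0,"y":0,"z":0.3,"ax":0,"ay":0,"az":0},
    {"gripper":1,"x":0,"y":0,"z":0,"ax":0,"ay":0,"az":0}
  ]
}}

```text
clock: 8.02
position: [530.7, 11.7, 137.3]
ee_rot: [1.0, 0.0, 0.002, -0.001]
contact_force: [-2.3, 4.5, 10.9]
gripper_width: 0.1
grasp_force: 5.0
```

>>> {"fn": "send_rows", "kwargs": {
  "targets": [
    {"gripper":1,"x":0,"y":0,"z":-2.1,"ax":0,"ay":0,"az":0},
    {"gripper":1,"x":0,"y":0,"z":-2.1,"ax":0,"ay":0,"az":0},
    {"gripper":1,"x":0,"y":0,"z":0,"ax":0,"ay":0,"az":0},
    {"gripper":1,"x":0,"y":0,"z":0,"ax":0,"ay":0,"az":0}
  ]
}}

```text
clock: 8.35
position: [529.7, 10.7, 178.5]
ee_rot: [1.0, -0.0, 0.001, -0.001]
contact_force: [-0.3, -0.5, -1.1]
gripper_width: -0.1
grasp_force: 0.0
```

```bash
cat > pin.py <<'E'
from h import *
s=arm.read_state();print(s["clock"],s["position"],s["contact_force"])
p,d,c=look("side");F=cloud(c,d).reshape(-1,3)
m=np.hypot(F[:,0]-493,F[:,1]-67)<9; g=F[m&(F[:,2]>110)&(F[:,2]<170)]
print("pin",len(g),np.sort(g[:,2])[-6:].round(1) if len(g) else 0)
k=F[(np.hypot(F[:,0]-527.5,F[:,1]-16.5)<24)&(F[:,2]>150)&(F[:,2]<203)];print("knob",np.percentile(k[:,2],[50,90]).round(1))
p,d,c=look("top");F=cloud(c,d).reshape(-1,3);m=np.hypot(F[:,0]-493,F[:,1]-67)<9;g=F[m&(F[:,2]>110)&(F[:,2]<170)];print("top",len(g))
E
python3 pin.py
```

```text
8.35 [529.69776841  10.74848126 178.45932699] [-0.29560829 -0.49103668 -1.0898828 ]
pin 49 [133.9 134.9 134.9 135.1 135.4 136.9]
knob [197.3 199.9]
top 52
```

>>> {"fn": "send_rows", "kwargs": {
  "targets": [
    {"gripper":1,"x":-0.2,"y":-0.5,"z":0,"ax":0,"ay":0,"az":0},
    {"gripper":1,"x":0,"y":0,"z":2.2,"ax":0,"ay":0,"az":0},
    {"gripper":1,"x":0,"y":0,"z":2.2,"ax":0,"ay":0,"az":0},
    {"gripper":1,"x":0,"y":0,"z":0,"ax":0,"ay":0,"az":0},
    {"gripper":1,"x":0,"y":0,"z":0,"ax":0,"ay":0,"az":0}
  ]
}}

```text
clock: 8.87
position: [529.6, 16.3, 135.8]
ee_rot: [1.0, 0.001, 0.003, 0.0]
contact_force: [-0.0, -0.8, 10.7]
gripper_width: -0.1
grasp_force: 5.6
```

>>> {"fn": "send_rows", "kwargs": {
  "targets": [
    {"gripper":1,"x":0,"y":0,"z":-2.2,"ax":0,"ay":0,"az":0},
    {"gripper":1,"x":0,"y":0,"z":-2.2,"ax":0,"ay":0,"az":0},
    {"gripper":1,"x":0,"y":0,"z":0,"ax":0,"ay":0,"az":0},
    {"gripper":1,"x":0,"y":0,"z":0,"ax":0,"ay":0,"az":0}
  ]
}}

```text
clock: 9.2
position: [527.1, 16.2, 177.7]
ee_rot: [1.0, 0.0, 0.001, -0.0]
contact_force: [-0.4, -0.5, -0.2]
gripper_width: 0.1
grasp_force: 0.0
```

```bash
python3 pin.py
```

```text
9.2 [527.06368311  16.24601748 177.72189792] [-0.39294775 -0.50073501 -0.15957654]
pin 59 [138.  138.1 138.3 138.7 138.7 139.3]
knob [197.2 199.8]
top 53
```

Each stroke raises the pin about 3.6 mm; four more plus one spare.

>>> {"fn": "send_rows", "kwargs": {
  "targets": [
    {"gripper":1,"x":0,"y":0,"z":2.2,"ax":0,"ay":0,"az":0},
    {"gripper":1,"x":0,"y":0,"z":2.2,"ax":0,"ay":0,"az":0},
    {"gripper":1,"x":0,"y":0,"z":0,"ax":0,"ay":0,"az":0},
    {"gripper":1,"x":0,"y":0,"z":0,"ax":0,"ay":0,"az":0}
  ]
}}

```text
clock: 9.63
position: [529.6, 15.9, 135.6]
ee_rot: [1.0, 0.001, 0.003, 0.0]
contact_force: [0.5, -0.6, 12.2]
gripper_width: 0.1
grasp_force: 6.1
```

>>> {"fn": "send_rows", "kwargs": {
  "targets": [
    {"gripper":1,"x":0,"y":0,"z":-2.2,"ax":0,"ay":0,"az":0},
    {"gripper":1,"x":0,"y":0,"z":-2.2,"ax":0,"ay":0,"az":0},
    {"gripper":1,"x":0,"y":0,"z":0,"ax":0,"ay":0,"az":0},
    {"gripper":1,"x":0,"y":0,"z":0,"ax":0,"ay":0,"az":0}
  ]
}}

```text
clock: 9.97
position: [526.8, 16.0, 177.1]
ee_rot: [1.0, 0.0, -0.0, -0.0]
contact_force: [-0.1, 0.9, -0.4]
gripper_width: 0.4
grasp_force: 0.0
```

>>> {"fn": "send_rows", "kwargs": {
  "targets": [
    {"gripper":1,"x":0,"y":0,"z":2.2,"ax":0,"ay":0,"az":0},
    {"gripper":1,"x":0,"y":0,"z":2.2,"ax":0,"ay":0,"az":0},
    {"gripper":1,"x":0,"y":0,"z":0,"ax":0,"ay":0,"az":0},
    {"gripper":1,"x":0,"y":0,"z":0,"ax":0,"ay":0,"az":0}
  ]
}}

```text
clock: 10.3
position: [529.8, 16.0, 135.3]
ee_rot: [1.0, 0.001, 0.003, 0.0]
contact_force: [1.4, -1.0, 12.6]
gripper_width: -0.4
grasp_force: 5.9
```

>>> {"fn": "send_rows", "kwargs": {
  "targets": [
    {"gripper":1,"x":0,"y":0,"z":-2.2,"ax":0,"ay":0,"az":0},
    {"gripper":1,"x":0,"y":0,"z":-2.2,"ax":0,"ay":0,"az":0},
    {"gripper":1,"x":0,"y":0,"z":0,"ax":0,"ay":0,"az":0},
    {"gripper":1,"x":0,"y":0,"z":0,"ax":0,"ay":0,"az":0}
  ]
}}

```text
clock: 10.63
position: [526.4, 15.9, 176.6]
ee_rot: [1.0, 0.0, -0.001, -0.0]
contact_force: [-0.3, -1.1, -0.7]
gripper_width: -0.1
grasp_force: 0.0
```

```bash
python3 pin.py
```

```text
10.6333 [526.41040152  15.94032938 176.55458226] [-0.29664061 -1.11183135 -0.67541388]
pin 68 [145.4 146.  146.  146.1 146.1 147.5]
knob [196.9 200. ]
top 51
```

>>> {"fn": "send_rows", "kwargs": {
  "targets": [
    {"gripper":1,"x":0,"y":0,"z":2.1,"ax":0,"ay":0,"az":0},
    {"gripper":1,"x":0,"y":0,"z":2.2,"ax":0,"ay":0,"az":0},
    {"gripper":1,"x":0,"y":0,"z":0,"ax":0,"ay":0,"az":0},
    {"gripper":1,"x":0,"y":0,"z":0,"ax":0,"ay":0,"az":0}
  ]
}}

```text
clock: 11.07
position: [528.9, 15.8, 135.8]
ee_rot: [1.0, 0.001, 0.002, 0.001]
contact_force: [0.7, -0.3, 12.4]
gripper_width: -0.3
grasp_force: 6.0
```

>>> {"fn": "send_rows", "kwargs": {
  "targets": [
    {"gripper":1,"x":0,"y":0,"z":-2.2,"ax":0,"ay":0,"az":0},
    {"gripper":1,"x":0,"y":0,"z":-2.2,"ax":0,"ay":0,"az":0},
    {"gripper":1,"x":0,"y":0,"z":0,"ax":0,"ay":0,"az":0},
    {"gripper":1,"x":0,"y":0,"z":0,"ax":0,"ay":0,"az":0}
  ]
}}

```text
clock: 11.4
position: [526.6, 15.9, 177.8]
ee_rot: [1.0, 0.0, -0.0, -0.0]
contact_force: [0.1, 0.0, -0.1]
gripper_width: 0.2
grasp_force: 0.0
```

>>> {"fn": "send_rows", "kwargs": {
  "targets": [
    {"gripper":1,"x":0,"y":0,"z":2.2,"ax":0,"ay":0,"az":0},
    {"gripper":1,"x":0,"y":0,"z":2.2,"ax":0,"ay":0,"az":0},
    {"gripper":1,"x":0,"y":0,"z":0,"ax":0,"ay":0,"az":0},
    {"gripper":1,"x":0,"y":0,"z":0,"ax":0,"ay":0,"az":0}
  ]
}}

```text
clock: 11.73
position: [529.4, 16.0, 135.7]
ee_rot: [1.0, 0.001, 0.003, 0.0]
contact_force: [1.9, -0.2, 11.1]
gripper_width: -0.1
grasp_force: 5.9
```

>>> {"fn": "send_rows", "kwargs": {
  "targets": [
    {"gripper":1,"x":0,"y":0,"z":-2.2,"ax":0,"ay":0,"az":0},
    {"gripper":1,"x":0,"y":0,"z":-2.2,"ax":0,"ay":0,"az":0},
    {"gripper":1,"x":0,"y":0,"z":0,"ax":0,"ay":0,"az":0},
    {"gripper":1,"x":0,"y":0,"z":0,"ax":0,"ay":0,"az":0}
  ]
}}

```text
clock: 12.07
position: [526.3, 15.9, 177.4]
ee_rot: [1.0, 0.0, -0.001, -0.0]
contact_force: [0.1, 0.2, -0.9]
gripper_width: -0.0
grasp_force: 0.0
```

>>> {"fn": "send_rows", "kwargs": {
  "targets": [
    {"gripper":1,"x":0,"y":0,"z":2.2,"ax":0,"ay":0,"az":0},
    {"gripper":1,"x":0,"y":0,"z":2.2,"ax":0,"ay":0,"az":0},
    {"gripper":1,"x":0,"y":0,"z":0,"ax":0,"ay":0,"az":0},
    {"gripper":1,"x":0,"y":0,"z":0,"ax":0,"ay":0,"az":0}
  ]
}}

```text
clock: 12.4
position: [529.3, 15.9, 135.6]
ee_rot: [1.0, 0.001, 0.003, 0.0]
contact_force: [1.9, -1.0, 11.6]
gripper_width: -0.1
grasp_force: 5.6
```

>>> {"fn": "send_rows", "kwargs": {
  "targets": [
    {"gripper":1,"x":0,"y":0,"z":-2.5,"ax":0,"ay":0,"az":0},
    {"gripper":1,"x":0,"y":0,"z":-3.0,"ax":0,"ay":0,"az":0},
    {"gripper":1,"x":0,"y":0,"z":-3.0,"ax":0,"ay":0,"az":0},
    {"gripper":1,"x":0,"y":0,"z":0,"ax":0,"ay":0,"az":0},
    {"gripper":1,"x":0,"y":0,"z":0,"ax":0,"ay":0,"az":0}
  ]
}}

```text
clock: 12.82
position: [526.6, 16.0, 218.7]
ee_rot: [1.0, 0.0, -0.0, -0.0]
contact_force: [0.4, -0.4, -1.3]
gripper_width: -0.3
grasp_force: 0.0
```

```bash
python3 pin.py
python3 - <<'E'
from h import *
p,d,c=look("side")
cv2.imwrite('pics/g.png',cv2.resize(p[120:300,250:430,::-1],None,fx=3.3,fy=3.3,interpolation=cv2.INTER_CUBIC))
E
```

```text
12.8167 [526.61552815  15.98095312 218.74028848] [ 0.35666002 -0.40472523 -1.27040823]
pin 89 [152.8 152.9 153.  153.  154.4 154.7]
knob [197.3 199.7]
top 51
```

View pics/g.png

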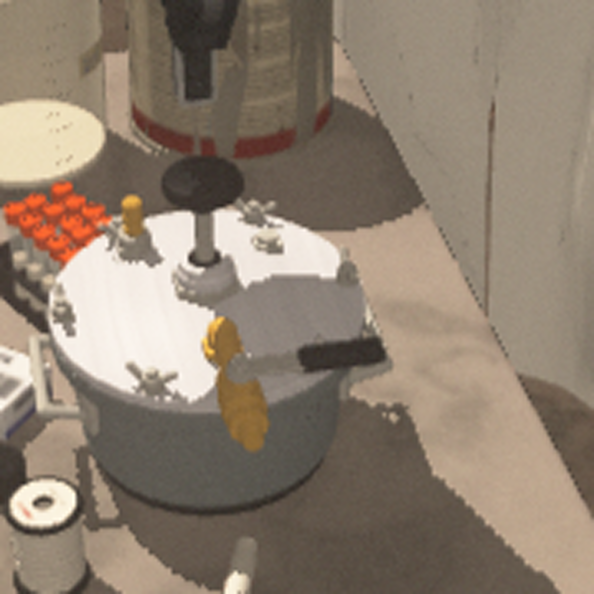

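The picture shows the pin standing fully out (132, 215), the knob up (203, 183) and the lever square across the outlet (340, 352). The gripper is clear of everything.

```bash
python3 -c "
from bench import arm
print(arm.job_done())"
```

```text
the job is handed in; nothing more can be done
None
```

The job is handed in, with no verdict returned: the bleed lever was pushed to its stop, and seven strokes brought the pin to about 151.5 mm, fully out by camera, with the knob up and the gripper clear; the fingertips sat about 30 mm higher than the reported TCP, so I went by the camera and a first lever sweep passed over it without contact.

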